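# Swing the sector plate to the waiting locomotive's road and bolt it

## Robot

A 7-joint arm with a two-finger parallel gripper is mounted at the origin on the work surface. World frame = base frame: x ahead of the robot, y to its left, z up, the work surface at z = 0. Lengths are in mm, angles in rad, forces in N, time in s.
With the tool pointing down it reaches from about 400 to 900 mm from the base axis. Payload 5.6 kg.
Tool frame: the origin (TCP) lies midway between the tips of the shut fingers; the grasp point (between the pads) lies 19 mm behind it; z points along the fingers, y is the line along which they close (so a half turn about z gives the same grasp; the last joint's range is limited). The gripper opens to 92 mm and grips with 3 to 60 N. Pads are 20 mm wide; open, the fingers measure 128 mm over their backs; the gripper's body (75 mm by 189 mm) begins 69 mm behind the grasp point.
Start: joints at [-1.154, 0.468, -0.012, 1.603, 0.006, 1.071, -0.056], TCP at [288.49, 582.48, 214.592] pointing down, gripper open.
Joint ranges: [-2.53, 2.53], [-0.31, 2.02], [-1.57, 1.55], [0.28, 2.44], [-1.29, 4.43], [0.15, 1.84], [-2.92, 2.92]. Speed limits (rad/s): [2.57, 2.57, 3.14, 3.14, 3.14, 3.14, 3.14].

## Interface

Orientations are given as a rotation vector (axis times angle).
In Python, from cell import robot, grip, kin, viewer gives the robot as it stands. Calls block until the motion is done:
- robot.movep(position, orientation): joint-space move of the TCP to a pose.
- robot.servo_line(position, feed=150, rotation=None): straight line of the TCP; rotation=None keeps the orientation; feed is the mean speed in mm/s.
- robot.goto_joints(angles): joint-space move.
- grip(opening, newtons=None): opening from 0.0 (shut) to 1.0 (fully open); newtons is the grip in N (None keeps the last); returns when the fingers have stopped.
- robot.hold(seconds).
- kin.ik(position, orientation): joint angles nearest the present ones, or None.
- robot.observe(): the state.
- viewer.read_camera(name): name is "scene" or "top" or "wrist"; returns the picture (384x512x3 uint8, red, green, blue); there is no depth.
- viewer.camera_info(name): a dict with "camera_matrix" (3x3 intrinsics, pixels), "k1" (the pictures are not rectified: a ray, as slopes to the right and down, at radius r is drawn at 1 + k1 r^2 times it, then the intrinsics apply), "R" (3x3) and "t" (3): a world point X has camera coordinates R X + t. Camera axes: x right, y down, z forward; pixel columns grow to the right and rows downward; lengths in mm; the calibration is good to about 2 mm. A picture is of the moment at which its call begins: read the wrist's pose just before it. camera_info takes no time and is no camera call; for the wrist camera it gives the pose at the moment of the call.
A pose or a line that the arm cannot do raises robot.IKError and nothing moves.
- robot.job_done(): hands the job in; it is judged then, once.
Trained networks look in the newest picture that a camera, given by its name, has taken for a name from the list of things; names that differ only in an ending like _2 or _b are one class to them, and where a whole thing is asked for, a point or a joint stands for the part that bears it (a point fixed in the world has none). Each returns a list of dicts, best first, with "confidence" (0 to 1); they miss things now and then, are a little off and sometimes report something else, mostly with a low value. They report only what shows in the picture. A call takes as long as a camera call.
- viewer.silhouettes(name, camera): "mask" (384x512 bool, what is visible of it).
- viewer.pinpoint(name, camera): "at" ([x, y, z] in mm, in the coordinates of the camera as it stood for that picture, good to about 4 mm: a listed point, or the origin of a listed thing).
The state is a dict: "t": time; "joints": joint angles; "joint_velocities": joint speeds; "joint_torque": joint torques, N m; "tcp_pos": TCP position; "tcp_rot": TCP orientation; "contact_force": force on the tool from outside, world axes, zero at the start; "wrist_torque": the same for the moment, N m; "grip_width": opening from 0.0 (shut) to 1.0 (fully open); "grip_force": force on a finger pad.
Only numpy, scipy, OpenCV 4.12 (cv2) and the standard library are available. Lean on these libraries where they do the work, as an engineer would, in place of code of your own. Each camera call takes 0.05 s, during which the arm holds its last target. There are 200 camera calls.

## Task

On the model railway, push the free end of the sector plate (the long pivoted board that carries one track) round until it lines up with the road on which the red locomotive is waiting, then slide the plate's brass bolt fully home into that road's keep (the slotted brass block beside its track) so that the plate is locked there. Swing it gently, and never ram the bolt against the brass: if it does not go in, ease the plate a little to one side or the other and feel for the hole. Leave the vehicles and everything else on the table where they are.

Things in the scene. Friction and masses are not known exactly. Their poses are not given: they have to be found in the camera images.
- yard: the railway's plywood yard board, 380 x 980 x 18 mm, bearing the pivoted sector plate and three roads (tracks). Origin: on the plate's pivot axis, at table level; z up, y from the pivot along the middle road, x to the right of that. Roads fan out from the pivot at 0.23 (road 0), 0 (road 1), -0.23 rad (road 2), then bend parallel to y; vehicles stand there at x = -137, 0, +137 mm, y > 615 mm
- plate (a joint): angle of the sector plate about its pivot, rad, counter-clockwise from above positive, 0 along the yard's y axis, stops at -0.34 and 0.34. Plywood, 18 mm thick (z = 20 to 38 mm), from the pivot to 380 mm out, reaching 54 mm left (the side nearer the robot) and 24 mm right of its track's centre line. Stiff: about 2.5 N at the free end moves it; it stays where left
- plate_end (a point): middle of the track at the plate's free end: on the plate's top (z = 38 mm), 380 mm from the pivot; rail tops at z = 45.5 mm. Where the plate sweeps, out to 385 mm from the pivot, the yard board is bare, its top at z = 18 mm; beyond that is the road bed, top at z = 38 mm
- bolt (a joint): travel of the brass bolt along the plate towards its free end, m: 0 drawn back, 0.032 fully home at its stop. 8 mm thick, parallel to the plate's length, 34 mm left of the track's centre line, axis at z = 47 mm. It slides stiffly (2 N) and stays where left. Its tip meets the face of the keep at a travel of 0.011; beyond that it goes on only in line with the slot
- bolt_knob (a point): middle of the bolt's upright round brass knob, 15 mm in diameter, 19 mm tall (z = 67 to 86 mm), on a 9 mm stem; it moves with the bolt and is 335 mm along the plate from the pivot, 34 mm left of the track's centre line, when the bolt is drawn back. Highest thing beneath it: the bolt's straps, z = 56 mm. Moving the knob sideways swings the plate
- mouth0 (a point): nominal start of road 0's track, 390 mm from the pivot at fan angle 0.23, z = 38 mm. The last 180 mm of each road, with its brass keep, is fixed through slotted holes and truly lies 3 to 8 mm to one side or the other of nominal, across the track. Keep: 34 mm left of the track, 34 mm wide, 26 mm deep, 21 tall, with a 10 mm slot facing the plate; with the bolt in it the rails line up
- mouth1 (a point): the same for road 1 (fan angle 0); its true place, too, is 3 to 8 mm to one side or the other
- mouth2 (a point): the same for road 2 (fan angle -0.23); its true place, too, is 3 to 8 mm to one side or the other
- loco: the red electric locomotive, 34 x 166 x 64 mm, standing loose on one of the three roads. Origin at rail level under the middle of its end that faces the plate, y along it, away from the plate
- tank_wagon: light grey tank wagon, 30 x 140 x 50 mm, standing on another road; leave alone
- van: blue box van with a grey roof, 34 x 144 x 47 mm, standing on another road; leave alone
- screwdriver: yellow-handled screwdriver, 120 mm, lying on the yard board on the robot's side, near the pivot end; leave alone
- oiler: small white bottle with a red cap, 32 mm in diameter, 85 mm tall, standing on the yard board on the far side, near the pivot end; leave alone
- track_rubber: brown track-cleaning block, 25 x 60 x 18 mm, lying on the yard board beside the lead track behind the pivot; leave alone

How it is judged (in metres and radians):
On the way, in this order (a step that is already met when the one before it is completed fails the run):
1. the sector plate faces the red locomotive's road (((x of loco in the frame of yard between -0.187 and -0.087 m and value of joint plate between 0.2 and 0.26 rad) or (x of loco in the frame of yard between -0.05 and 0.05 m and value of joint plate between -0.03 and 0.03 rad) or (x of loco in the frame of yard between 0.087 and 0.187 m and value of joint plate between -0.26 and -0.2 rad))), for 0.2 s.
2. the bolt is home in that road's keep (((x of loco in the frame of yard between -0.187 and -0.087 m and value of joint plate between 0.2 and 0.26 rad) or (x of loco in the frame of yard between -0.05 and 0.05 m and value of joint plate between -0.03 and 0.03 rad) or (x of loco in the frame of yard between 0.087 and 0.187 m and value of joint plate between -0.26 and -0.2 rad)) and value of joint bolt above 0.027 m), for 0.2 s.
At the end, for the whole second after the job is handed in: the sector plate faces the red locomotive's road (plate angle within 0.03 rad of that road's fan angle), the bolt is home in its keep (travel over 27 of 32 mm), and plate and locomotive are at rest (all of step 2 and velocity of joint plate between -0.02 and 0.02 rad/s and linear speed of loco below 0.02 m/s); the robot touches nothing.
It fails at once if the bolt is rammed against a keep (over 20 N) (contact force between bolt and yard above 20 N).
It fails at once if the plate is swung faster than 1 rad/s (velocity of joint plate above 1 rad/s or velocity of joint plate below -1 rad/s).
It fails at once if the locomotive is moved by more than 10 mm (distance of loco from where it was at the start of the episode above 0.01 m).
It fails at once if another vehicle or a loose thing is moved by more than 15 mm (distance of any of tank_wagon, van, screwdriver, oiler, track_rubber from where it was at the start of the episode above 0.015 m).
It also fails if it takes over 67 s, if anything falls off the work surface, if the arm or the gripper's body presses on something with over 40 N, if the wrist force passes 120 N, or if a joint passes its speed limit or range.

## Working session

There is one attempt and no reset: what is moved stays moved. The work goes in short steps, each a Python script; the robot and the scene stay as the last script left them, time stands still between calls to the robot, and variables do not carry over. Pictures are saved under pics/ and viewed, at most 10 in all, crops included, and the job is handed in when it is done.

```bash
mkdir -p pics; ls; cat > h.py <<'E'
import numpy as np, cv2
from cell import robot, grip, kin, viewer
def towld(p,ci):
    R=np.array(ci["R"]);t=np.array(ci["t"]).ravel();return R.T@(np.array(p)-t)
def ray(uv,ci,z):
    K=np.array(ci["camera_matrix"]);k=ci["k1"]
    d=np.array([(uv[0]-K[0,2])/K[0,0],(uv[1]-K[1,2])/K[1,1]]);s=d.copy()
    for _ in range(20): s=d/(1+k*(s@s))
    R=np.array(ci["R"]);t=np.array(ci["t"]).ravel();o=-R.T@t;v=R.T@np.array([s[0],s[1],1]);return o+v*(z-o[2])/v[2]
def proj(X,ci):
    K=np.array(ci["camera_matrix"]);c=np.array(ci["R"])@np.array(X)+np.array(ci["t"]).ravel()
    s=c[:2]/c[2];s=s*(1+ci["k1"]*(s@s));return K[:2,:2]@s+K[:2,2]
E
python3 - <<'E'
from h import *
np.set_printoptions(precision=1,suppress=True)
for c in ["top","scene"]:
    im=viewer.read_camera(c);ci=viewer.camera_info(c)
    cv2.imwrite(f"pics/{c}.png",im[:,:,::-1])
    print(c,-np.array(ci["R"]).T@np.array(ci["t"]).ravel())
    for n in ["yard","plate_end","bolt_knob","mouth0","mouth1","mouth2","loco","tank_wagon","van"]:
        print(n,[(round(d["confidence"],2),towld(d["at"],ci)) for d in viewer.pinpoint(n,c)[:2]])
print(robot.observe())
E
```

```text
pics
top [ 405.1 -161.5 1334.8]
yard [(0.59, array([ 564.8, -392.8,   -3.4])), (0.44, array([558.4,  -2.4,  37.9]))]
plate_end [(0.58, array([521.1, -16.6,  40.3]))]
bolt_knob []
mouth0 [(0.9, array([473.6,  -9. ,  38.2])), (0.74, array([558.2,  -6.4,  37.6]))]
mouth1 [(0.9, array([473.6,  -9. ,  38.2])), (0.74, array([558.2,  -6.4,  37.6]))]
mouth2 [(0.9, array([473.6,  -9. ,  38.2])), (0.74, array([558.2,  -6.4,  37.6]))]
loco [(0.89, array([557. , 221.9,  43.8]))]
tank_wagon [(0.78, array([420.1, 219.6,  46.7]))]
van [(0.61, array([691. , 223. ,  45.9]))]
scene [1159.4 -436.8 1018.8]
yard [(0.74, array([ 563.8, -396.4,    1.4])), (0.3, array([493.9, -63.7,  80.3]))]
plate_end [(0.85, array([516.9, -20.8,  34. ])), (0.68, array([555.3, 224.3,  42.3]))]
bolt_knob [(0.43, array([494.7, -67.5,  77.7]))]
mouth0 [(0.72, array([557.4,  -4.9,  38.8])), (0.69, array([470.4, -12.7,  35.6]))]
mouth1 [(0.72, array([557.4,  -4.9,  38.8])), (0.69, array([470.4, -12.7,  35.6]))]
mouth2 [(0.72, array([557.4,  -4.9,  38.8])), (0.69, array([470.4, -12.7,  35.6]))]
loco [(0.98, array([552.5, 222. ,  44.6]))]
tank_wagon [(0.74, array([422.3, 221.9,  43.2])), (0.56, array([ 411.4, -305.4,   14.1]))]
van [(0.71, array([691.8, 222.3,  44.5]))]
{'t': 1.0, 'joints': array([-1.2,  0.5, -0. ,  1.6,  0. ,  1.1, -0.1]), 'joint_velocities': array([-0., -0.,  0., -0., -0., -0., -0.]), 'joint_torque': array([ -0. , -52. ,  -0. , -24.4,  -0.1,   0. ,   0. ]), 'tcp_pos': array([288.5, 582.5, 214.6]), 'tcp_rot': array([0.7, 3.1, 0. ]), 'contact_force': array([-0.7, -0.1,  0. ]), 'wrist_torque': array([-0. ,  0. , -0.1]), 'grip_force': 0.0, 'grip_width': 1.0020396104276306}
```

View pics/top.png

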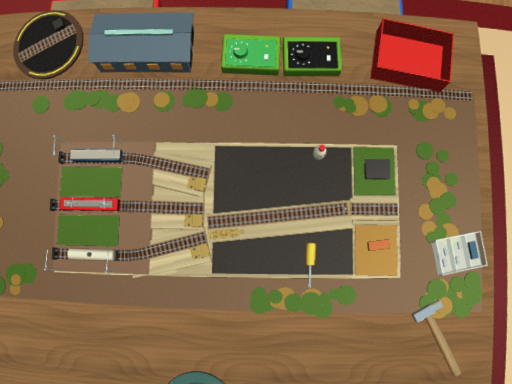

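View pics/scene.png

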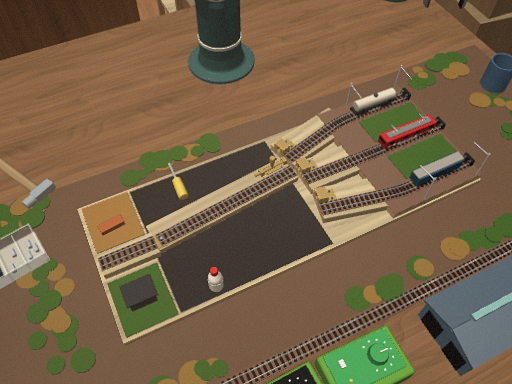

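The loco (red, top picture about (90,204)) stands on road 1, the middle one. The plate end is at about (210,220), the bolt and knob at about (225,233), so the plate angle is roughly 0.1. Next I'll hover over the knob and look with the wrist camera.

```bash
python3 - <<'E'
from h import *
np.set_printoptions(precision=2,suppress=True)
s=np.pi/np.sqrt(2)
for r in ([s,s,0],[s,-s,0]): 
    print(r,kin.ik([494,-65,220],r))
r=[s,s,0] if kin.ik([494,-65,220],[s,s,0]) is not None else [s,-s,0]
robot.movep([494,-65,220],r)
o=robot.observe();ci=viewer.camera_info("wrist");im=viewer.read_camera("wrist")
cv2.imwrite("pics/w1.png",im[:,:,::-1])
print(o["t"],o["tcp_pos"],o["tcp_rot"],o["joints"],-np.array(ci["R"]).T@np.array(ci["t"]).ravel(),ci)
for n in ["bolt_knob","plate_end","mouth1"]:
    print(n,[(round(d["confidence"],2),towld(d["at"],ci)) for d in viewer.pinpoint(n,"wrist")[:3]])
E
```

```text
[np.float64(2.221441469079183), np.float64(2.221441469079183), 0] [-0.49  0.22  0.64  1.99 -0.16  0.98  0.23]
[np.float64(2.221441469079183), np.float64(-2.221441469079183), 0] [-0.99  0.49  1.37  2.02 -0.54  1.09 -2.51]
3.4167 [494.34 -63.87 219.92] [-2.22 -2.22 -0.  ] [-0.49  0.22  0.64  1.99 -0.16  0.98  0.23] [494.     1.74 390.62] {'camera_matrix': array([[285.21,   0.  , 252.64],
       [  0.  , 285.21, 195.53],
       [  0.  ,   0.  ,   1.  ]]), 'k1': -0.008740118816051762, 'R': array([[ 1.  ,  0.  , -0.  ],
       [ 0.  , -0.97,  0.24],
       [-0.  , -0.24, -0.97]]), 't': array([-493.66,  -91.73,  380.14])}
bolt_knob [(0.57, array([493.73, -65.39,  74.44]))]
plate_end [(0.96, array([521.05, -17.53,  34.56]))]
mouth1 [(0.81, array([650.03,  -9.39,  39.68])), (0.77, array([471.23, -12.33,  38.87])), (0.65, array([556.61,  -5.17,  40.52]))]
```

View pics/w1.png

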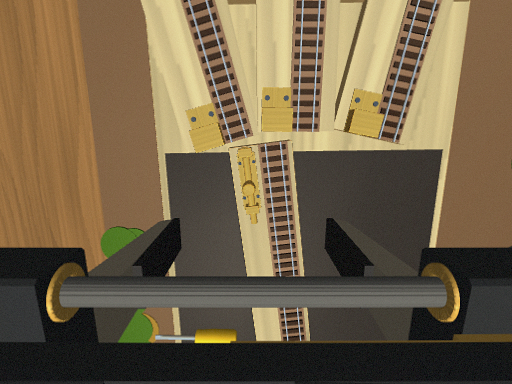

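The wrist view shows road 1's rails ending at about (307,130), its keep at (277,108), the knob at (248,185) and the plate end at (273,143). I'll zoom in to measure.

```bash
python3 - <<'E'
import cv2
im=cv2.imread("pics/w1.png")[60:210,200:350];cv2.imwrite("pics/w1c.png",cv2.resize(im,None,fx=4,fy=4,interpolation=cv2.INTER_CUBIC))
E
```

```text
(no output)
```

View pics/w1c.png

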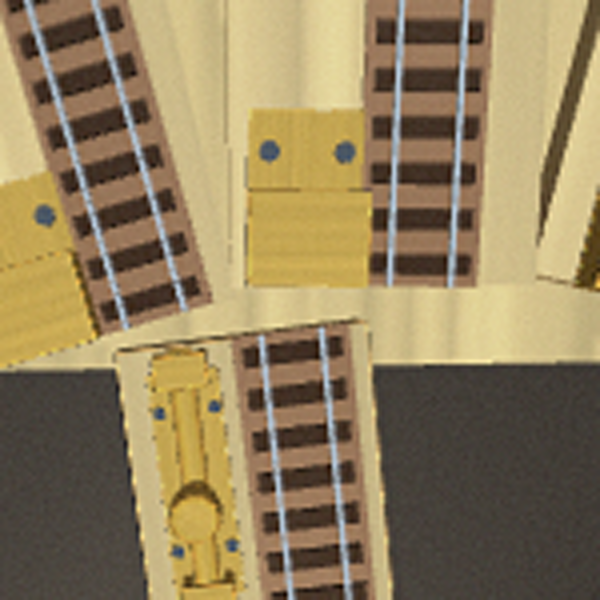

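```bash
python3 - <<'E'
from h import *
np.set_printoptions(precision=1,suppress=True)
ci=viewer.camera_info("wrist")
c=lambda x,y,z:ray((200+(x-1.5)/4,60+(y-1.5)/4),ci,z)
for n,a in dict(r1L=(390,285,45.5),r1R=(451,285,45.5),r1Lup=(402,20,45.5),r1Rup=(465,20,45.5),kL=(246,285,59),kR=(371,285,59),knob=(195,518,86),pL=(263,335,45.5),pR=(323,328,45.5),pL2=(290,598,45.5),pR2=(349,598,45.5),platecL=(117,350,38),platecR=(366,319,38)).items(): print(n,c(*a))
# refine yard from top cam
viewer.read_camera("top");ct=viewer.camera_info("top")
for n in ["yard","loco","van","tank_wagon"]: print(n,[(round(d["confidence"],2),towld(d["at"],ct)) for d in viewer.pinpoint(n,"top")[:2]])
# yard corners (z=18) right-end at top pic
for p in [(214,146),(352,148),(397,146),(399,277),(213,277)]: print(p,ray(p,ct,18))
E
```

```text
r1L [546.1  -3.7  45.5]
r1R [564.1  -3.7  45.5]
r1Lup [546.8  68.9  45.5]
r1Rup [564.5  69.   45.5]
kL [503.2  -3.6  59. ]
kR [538.7  -3.5  59. ]
knob [489.1 -65.4  86. ]
pL [508.8 -18.4  45.5]
pR [526.7 -16.3  45.5]
pL2 [ 518.3 -100.    45.5]
pR2 [536.9 -99.9  45.5]
platecL [464.6 -23.4  38. ]
platecR [540.4 -13.9  38. ]
yard [(0.71, array([ 564.4, -398.1,   -2.7]))]
loco [(0.9, array([556. , 222.3,  44.9]))]
van [(0.62, array([693.6, 226.4,  42.6])), (0.52, array([556.8, 222.5,  42.6]))]
tank_wagon []
(214, 146) [738.2 -24.4  18. ]
(352, 148) [ 744.  -418.8   18. ]
(397, 146) [ 754.9 -551.4   18. ]
(399, 277) [ 380.7 -552.7   18. ]
(213, 277) [369.6 -36.6  18. ]
```

```bash
python3 - <<'E'
from h import *
np.set_printoptions(precision=2,suppress=True)
grip(0.4,15)
robot.servo_line([489.3,-65.4,110],feed=100)
robot.servo_line([489.3,-65.4,63],feed=60)
o=robot.observe();print(o["t"],o["tcp_pos"],o["contact_force"])
if abs(o["contact_force"][2])<8:
    grip(0.0,15);o=robot.observe();print(o["t"],o["tcp_pos"],o["contact_force"],o["grip_width"]*92,o["grip_force"])
    for i in range(1,4):
        f=i/3;robot.servo_line([489.3+32.9*f,-65.4+4.3*f+.3*4*f*(1-f),63],feed=40)
        o=robot.observe();print(o["t"],o["tcp_pos"],o["contact_force"],o["grip_width"]*92)
    robot.hold(.3);o=robot.observe();print(o["t"],o["tcp_pos"],o["contact_force"])
ci=viewer.camera_info("wrist");im=viewer.read_camera("wrist")
cv2.imwrite("pics/w2.png",im[:,:,::-1])
np.savez("ci.npz",**{k:np.array(v) for k,v in ci.items()})
cv2.imwrite("pics/w2c.png",cv2.resize(im[100:300,170:400,::-1],None,fx=3,fy=3,interpolation=cv2.INTER_CUBIC)[:600,:800])
E
```

```text
6.9667 [489.53 -65.51  63.16] [ 0.55  0.78 -0.92]
7.425 [489.61 -65.38  63.23] [-0.02  0.85  0.92] 14.244183666166018 15.000147521495819
7.85 [500.58 -63.29  63.13] [-0.27  2.1   4.26] 14.229178062196505
8.275 [511.33 -61.44  63.07] [-1.17  4.39  4.79] 14.263126954592444
8.7 [522.35 -60.04  63.03] [-1.28  4.68  3.75] 14.636174630456448
9.0 [522.35 -60.03  63.04] [-1.53  4.36  4.58]
```

View pics/w2.png

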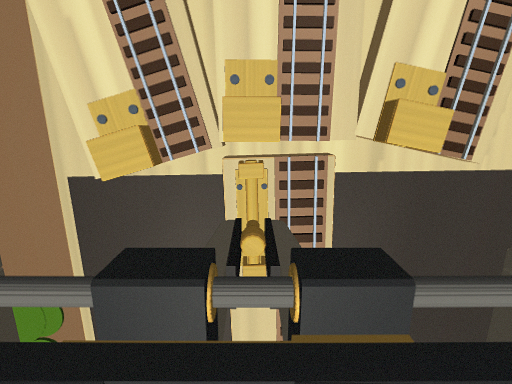

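The plate has swung with the knob. At the joint the road 1 rails are at about (291,138) and (321,138), and the plate rails at about (289,158) and (318,158), so they nearly line up. I'll measure the offset on a zoomed crop.

```bash
python3 - <<'E'
import cv2
im=cv2.imread("pics/w2.png")[90:215,215:345];cv2.imwrite("pics/w2d.png",cv2.resize(im,None,fx=4.8,fy=4.8,interpolation=cv2.INTER_CUBIC)[:600])
E
```

```text
(no output)
```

View pics/w2d.png

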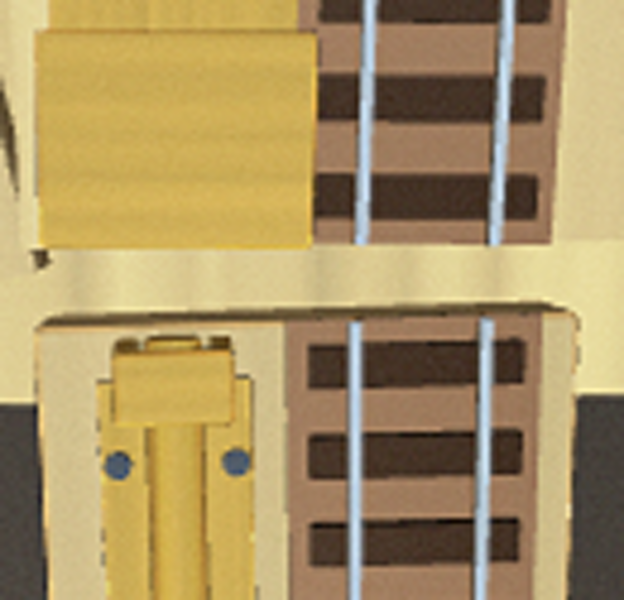

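```bash
python3 - <<'E'
from h import *
np.set_printoptions(precision=2,suppress=True)
ci=dict(np.load("ci.npz"));ci["k1"]=float(ci["k1"])
c=lambda x,y,z:ray((215+(x+.5)/4.8-.5,90+(y+.5)/4.8-.5),ci,z)
m=lambda y,a,b:(c(a,y,45.5)+c(b,y,45.5))/2
r,ru,p,pd=m(243,361,494),m(0,369,509),m(322,355.5,486),m(598,356.5,481)
print("road",r,ru,"plate",p,pd)
print("keep",c(38,247,59),c(313,247,59))
print("bolt strap tip",c(113,425,56),c(236,425,56))
th=np.arctan2(-(p-pd)[0],(p-pd)[1]);piv=p-380*np.array([-np.sin(th),np.cos(th),0]);print("th",th,"piv",piv)
print("dx end vs road at mouth",r[0]-(p[0]-(r[1]-p[1])*0.02))
E
```

```text
road [555.12  -3.    45.5 ] [555.3   28.09  45.5 ] plate [554.66 -13.64  45.5 ] [556.03 -53.17  45.5 ]
keep [503.84  -2.97  59.  ] [538.39  -2.92  59.  ]
bolt strap tip [512.87 -26.17  56.  ] [529.07 -26.14  56.  ]
th 0.03481036399745457 piv [ 567.88 -393.41   45.5 ]
dx end vs road at mouth 0.682386374572161
```

Plate is about 0.7 mm short of the road line, so I'll ease it over and push the bolt in small steps, with a light grip so it slips before it rams.

```bash
cat > push.py <<'E'
from h import *
np.set_printoptions(precision=2,suppress=True)
def push(x0,y0,ys,lim=7):
    for y in ys:
        robot.servo_line([x0-0.021*(y-y0),y,63],feed=15);robot.hold(.1)
        o=robot.observe();print(round(o["t"],2),y,o["tcp_pos"],o["contact_force"],round(o["grip_width"]*92,2))
        if -o["contact_force"][1]>lim: print("STOP");return False
    return True
E
python3 - <<'E'
from push import *
grip(0.0,8)
x0,y0=522.95,-60
robot.servo_line([x0,y0,63],feed=10)
print(robot.observe()["contact_force"])
push(x0,y0,[-57,-54,-52]+list(np.arange(-51,-39,1.)))
E
```

```text
[-2.08  2.53  4.53]
10.0 -57 [522.87 -57.72  63.  ] [-2.55 -1.36  3.24] 14.97
10.45 -54 [522.84 -53.66  63.  ] [-2.83 -0.55  3.29] 14.75
10.83 -52 [522.77 -51.8   62.98] [-2.03 -1.04  3.51] 14.81
11.18 -51.0 [522.76 -50.97  62.98] [-1.97 -0.87  3.47] 14.6
11.53 -50.0 [522.76 -49.97  63.01] [-2.27 -1.34  3.05] 14.66
11.88 -49.0 [522.7  -48.92  62.99] [-2.78 -0.68  2.81] 14.6
12.23 -48.0 [522.68 -47.9   63.  ] [-2.83 -1.2   3.78] 14.76
12.58 -47.0 [522.68 -46.91  63.01] [-2.24 -1.13  3.66] 14.41
12.93 -46.0 [522.66 -45.91  63.01] [-1.94 -2.16  3.8 ] 14.21
13.28 -45.0 [522.61 -44.9   62.98] [-2.34 -2.04  2.68] 14.66
13.63 -44.0 [522.6  -43.9   62.99] [-1.85 -1.25  3.37] 14.88
13.98 -43.0 [522.61 -42.93  62.99] [-2.32 -0.54  3.7 ] 14.7
14.33 -42.0 [522.57 -41.88  63.  ] [-2.43 -1.62  2.94] 14.63
14.68 -41.0 [522.53 -40.9   63.  ] [-1.12 -1.55  2.98] 14.99
15.03 -40.0 [522.53 -39.93  63.01] [-3.24 -2.23  3.59] 15.01
```

```bash
python3 - <<'E'
from push import *
push(522.95,-60,list(np.arange(-38,-24,1.)),lim=6)
im=viewer.read_camera("wrist")
cv2.imwrite("pics/w3.png",im[:,:,::-1])
E
```

```text
15.42 -38.0 [522.49 -37.7   63.01] [-1.92 -1.03  3.29] 14.6
15.77 -37.0 [522.46 -36.9   63.  ] [-0.33 -0.6   3.98] 14.12
16.12 -36.0 [522.47 -35.98  63.02] [-2.9  -0.55  3.86] 14.66
16.47 -35.0 [522.41 -34.92  62.99] [-0.96 -1.74  3.66] 14.54
16.82 -34.0 [522.41 -33.9   62.99] [-2.86 -1.66  3.95] 14.83
17.17 -33.0 [522.38 -32.91  63.02] [-2.57 -1.59  3.32] 14.6
17.52 -32.0 [522.36 -31.88  63.  ] [-2.9  -1.49  3.39] 14.23
17.87 -31.0 [522.38 -30.94  63.03] [-1.65 -0.76  3.05] 14.48
18.22 -30.0 [522.31 -29.93  62.99] [-1.13 -1.7   3.72] 14.7
18.57 -29.0 [522.29 -28.92  62.99] [-3.   -1.37  3.31] 14.78
18.92 -28.0 [522.28 -28.06  63.  ] [-2.53 -2.51  4.6 ] 14.45
19.27 -27.0 [522.4  -27.97  63.04] [-1.31 -4.67  2.45] 14.52
19.62 -26.0 [522.45 -27.85  63.02] [-0.88 -7.81  1.44] 15.06
STOP
```

View pics/w3.png

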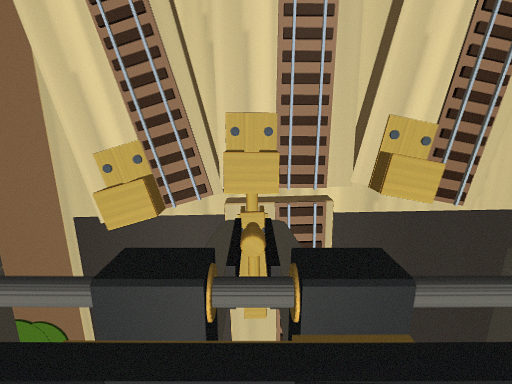

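The bolt enters the keep at (251,197), the rails line up at about (290,190) and (319,190), and the knob came up against its stop at y = -28, a travel of about 32 mm. Next I'll ease off, let go, lift and check.

```bash
python3 - <<'E'
from push import *
robot.servo_line([522.35,-27.9,63],feed=15)
grip(0.35)
robot.servo_line([522.35,-27.9,110],feed=60)
robot.servo_line([522.35,-80,220],feed=120);robot.hold(.3)
o=robot.observe();print(o["t"],o["contact_force"],o["tcp_pos"])
ci=viewer.camera_info("wrist");im=viewer.read_camera("wrist")
for d in viewer.pinpoint("bolt_knob","wrist")[:2]: print(d["confidence"],towld(d["at"],ci))
cv2.imwrite("pics/w4.png",im[:,:,::-1])
E
```

```text
22.7917 [-0.27 -0.21  0.19] [522.18 -79.84 219.64]
0.75 [524.36 -28.42  74.12]
```

View pics/w4.png

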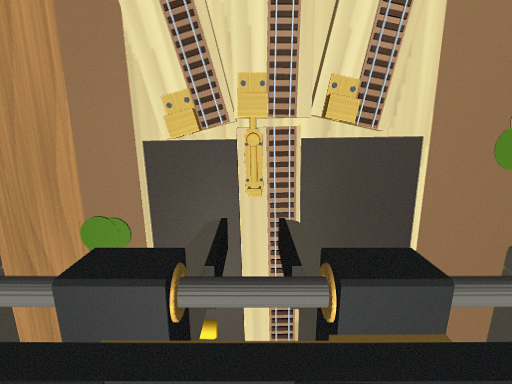

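The knob is at (253,140), close behind the keep, with the bolt in the slot at (252,120) and the rails in line. The gripper is clear.

```bash
python3 -c "
from cell import robot
print(robot.job_done())"
```

```text
the job is handed in; nothing more can be done
None
```

The sector plate is lined up with road 1, the middle road where the red locomotive stands, and its bolt is fully home in that road's keep; I've handed the job in at about 23 s on the robot's clock, but the judge's result was not shown.

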